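# Hold the spring-return lens over a tray of seeds

### The arm

A 6-joint arm with a two-finger parallel gripper is mounted at the origin on the work surface. World frame = base frame: x ahead of the robot, y to its left, z up, the work surface at z = 0. Lengths are in mm, angles in rad, forces in N, time in s.
With the tool pointing down it reaches from about 250 to 775 mm from the base axis. Payload 8.9 kg.
Tool frame: the origin (TCP) lies at the very end of the fingers, on their centre line; the grasp point (between the pads) lies 19 mm behind it; z points along the fingers, y is the line along which they close (so a half turn about z gives the same grasp; the last joint's range is limited). The gripper opens to 85 mm and grips with 20 to 120 N. Pads are 22 mm wide; open, the fingers measure 114 mm over their backs; the gripper's body (76 mm by 85 mm) begins 54 mm behind the grasp point. The pads swing forward as they close: fully open they stand 13 mm farther back than shut.
Start: joints at [1.117, 0.291, -0.153, 1.127, 0, 1.431], TCP at [162.548, 499.201, 206.705] pointing down, gripper open.
Joint ranges: [-2.52, 2.52], [-0.91, 1.74], [-1.3, 1.37], [-1.96, 2.02], [-1.52, 1.47], [-3.14, 3.14]. Speed limits (rad/s): [2.22, 2.22, 2.79, 3.14, 3.14, 3.14].

### API

Orientations are given as a 3x3 rotation matrix whose columns are the frame's x, y, z axes.
In Python, from plant import env, viewer gives the robot as it stands.
- The arm moves only by the tool servo_tool, never from a script. Its arguments are lists of equal length, an entry for each row: "angular": the turn, a rotation vector about the tool's x, y, z in rad, a list of three; "dp": the shift along the tool's x, y, z in m, a list of three; "claw": the finger opening in m, from 0 to 0.0854. In form: {"angular": [[rx, ry, rz], ...], "dp": [[x, y, z], ...], "claw": [claw, ...]}. A call has 1 to 20 rows; each row shifts and turns the commanded pose from where the row before left it, along the tool's axes as they then stand; what a row does not reach is not made up. A row lasts 1/12 s, in which the tool goes at most 41.7 mm and 7.16 degrees, less where a joint would pass 70% of its speed; a pose out of reach is approached as far as the arm can. A call with a gripper value outside its range is refused whole. The fingers move at their own pace and stop on an object; the grip force is fixed at half the most. Time passes only in rows, so rows that do not move let the fingers close. It gives the time, the measured TCP pose, the force, the opening and the grip force at its end, in the units of the state.
- env.observe(): the state, without advancing time (a new reading comes with each control period).
- viewer.read_camera(name): name is "scene" or "top" or "wrist"; returns the picture (384x512x3 uint8, red, green, blue); there is no depth.
- viewer.calibration(name): a dict with "fx", "fy", "cx", "cy" (pixels), "k1" (the pictures are not rectified: a ray, as slopes to the right and down, at radius r is drawn at 1 + k1 r^2 times it, then the intrinsics apply), "world_from_camera" (4x4, takes a point from camera to world coordinates). Camera axes: x right, y down, z forward; pixel columns grow to the right and rows downward; lengths in mm; the calibration is good to about 2 mm. A picture is of the moment at which its call begins: read the wrist's pose just before it. calibration takes no time and is no camera call; for the wrist camera it gives the pose at the moment of the call.
- env.sign_off(): hands the job in; it is judged then, once.
Trained networks look in the newest picture that a camera, given by its name, has taken for a name from the list of things; names that differ only in an ending like _2 or _b are one class to them, and where a whole thing is asked for, a point or a joint stands for the part that bears it (a point fixed in the world has none). Each returns a list of dicts, best first, with "score" (0 to 1); they miss things now and then, are a little off and sometimes report something else, mostly with a low value. They report only what shows in the picture. A call takes as long as a camera call. They do not tell look-alikes from the thing itself.
- viewer.find_in(camera, thing): "extent" ([left, top, width, height] in pixels, round what is visible of it).
- viewer.cut_out(camera, thing): "region" (384x512 bool, what is visible of it) and "extent" ([left, top, width, height] in pixels, round what is visible of it).
The state is a dict: "time_s": time; "q": joint angles; "joint_velocities": joint speeds; "joint_efforts": joint torques, N m; "ee_pos": TCP position; "orientation": TCP orientation; "contact_force": force on the tool from outside, world axes, zero at the start; "moment": the same for the moment, N m; "width": opening from 0.0 (shut) to 1.0 (fully open); "grip_force": force on a finger pad.
Only numpy, scipy, OpenCV 4.12 (cv2) and the standard library are available. Lean on these libraries where they do the work, as an engineer would, in place of code of your own. Each camera call takes 0.05 s, during which the arm holds its last target. There are 200 camera calls.

### The job

Carry the small wooden tray with the three seeds level to the grey inspection stand, set it down in the nest between the four corner stops and let go of it, with no seed spilled. Then take the lens carriage by its upright knob, pull it out against its spring until its pointer lines up with the index clip, and keep it there: the program finishes while still holding the knob, for nothing but your grip keeps the lens from springing back. Leave everything else on the desk where it is.

Things in the scene. Friction and masses are not known exactly. Their poses are not given: they have to be found in the camera images.
- tray: open rectangular tray of pale wood, 90 (its x) x 58 (its y) x 28 mm high, walls and floor 3 mm, about 0.12 kg, with three seeds in it; origin at the centre of its underside, z up. Can be gripped from above across the outside of its 58 mm width. It starts on the desk to the right of the stand; a half turn about z makes no difference
- seed1: dark brown seed, a squat round body 22 mm across and 12 mm high, 12 g, loose in the tray; origin at the centre of its underside
- seed2: another such seed in the tray
- seed3: another such seed in the tray
- stand: fixed inspection stand: grey base plate 300 (its x) x 290 (its y) x 10 mm, origin at the centre of its underside. Its -x side looks roughly to the robot. On the plate: the nest (right, -y), a rail along x at y = +65 mm carrying the lens carriage, and a graduated strip at y = +119 mm with the index clip. Rail end blocks reach 55 mm above the desk
- nest (a point): centre of the nest's floor (top of the base plate, 10 mm above the desk; stand x -30, y -50 mm), axes as the stand's. Four L-shaped corner stops 10 mm high bound a space 100 (x) x 68 (y) mm: the tray lies there with its long side along the stand's x, 5 mm play each way. The stops reach 16 mm in from the space's corners along x, so the middle of each long side is open for the fingers
- carriage: lens carriage on the rail, axes as the stand's, origin 34 mm above the desk below the knob. Block 60 (x) x 40 (y) mm, top 58 mm above the desk. A spring keeps it at rest at the far end (stand x +85 mm); it is pulled in the stand's -x direction, 165 mm at most. The spring pulls back with 4 N at rest and 50 N/m more as it comes out (11 N at 140 mm), plus 0.5 N friction; let go, it springs home
- lens (a point): centre of the carriage's round lens, 72 mm across over its black rim, 48 to 58 mm above the desk, 115 mm from the knob in the carriage's -y, joined to the block by a bar 49 to 57 mm above the desk. At rest it is clear of the nest; pulled out it passes 10 mm above a tray in the nest
- knob (a point): centre of the top of the carriage's knob: a plain upright round steel post, 20 mm diameter, rising from 58 to 103 mm above the desk; this point is 103 mm above the desk. Straight above the carriage's origin
- pointer (a point): outer tip of the carriage's pointer, a thin dark finger 4 mm wide that sticks out in +y from the carriage's block, 48 mm above the desk, at the same x as the knob (carriage frame x 0, y +40 mm)
- mark (a point): inner (-y) edge of the index clip's upright fin (fin 4 mm thick in x, top 52 mm above the desk, on a clip 16 x 22 mm fixed to the graduated strip); this point is 48 mm above the desk, axes as the stand's. The pointer lines up when its x in the stand's frame equals this point's: 85 to 140 mm of pull from rest, differing each time
- dish: bystander: empty white round bowl, 70 mm across, 28 mm high; origin at the centre of its underside. It may stand nearer or farther than the tray
- weight: bystander: brass paperweight, 40 mm across, 38 mm high; origin under its centre
- jar: bystander: amber glass jar, 54 mm across, 80 mm high; origin under its centre
- brush: bystander: brush, 190 mm long, lying to the right of the tray; origin about the middle of its length
- glue: bystander: white glue bottle, 48 mm across, 130 mm high, left of the stand; origin under its centre
Mind the look-alikes: they are no part of the job. Leave any purple or yellow look-alike of the tray alone.

How it is judged (in metres and radians):
On the way, in this order (a step that is already met when the one before it is completed fails the run):
1. the tray, all seeds in it, sits released in the nest while the lens carriage is still at rest (x of tray in the frame of nest between -0.01 and 0.01 m and y of tray in the frame of nest between -0.01 and 0.01 m and z of tray in the frame of nest below 0.004 m and angle between tray's own z axis and vertical below 0.08 rad and angle between the x axis of tray and the x axis of stand, either way round below 0.2 rad and linear speed of tray below 0.02 m/s and contact force between the fingers and tray below 0.3 N and x of seed1 in the frame of tray between -0.045 and 0.045 m and y of seed1 in the frame of tray between -0.029 and 0.029 m and z of seed1 in the frame of tray between -0.028 and 0.028 m and x of seed2 in the frame of tray between -0.045 and 0.045 m and y of seed2 in the frame of tray between -0.029 and 0.029 m and z of seed2 in the frame of tray between -0.028 and 0.028 m and x of seed3 in the frame of tray between -0.045 and 0.045 m and y of seed3 in the frame of tray between -0.029 and 0.029 m and z of seed3 in the frame of tray between -0.028 and 0.028 m and distance of pointer from where it was at the start of the episode below 0.012 m), for 0.2 s.
2. the carriage is held by the fingers with its pointer at the index clip (x of pointer in the frame of mark between -0.006 and 0.006 m and linear speed of carriage below 0.01 m/s and contact force between the fingers and carriage above 2 N), for 0.5 s.
At the end, for the whole second after the job is handed in: The tray stands flat in the nest (within 10 mm, its long side along the stand's x within 0.2 rad), still and untouched, with all three seeds in it; the carriage is held still by the fingers (contact over 2 N) with its pointer within 6 mm of the index clip along the rail (all of step 2 and x of tray in the frame of nest between -0.01 and 0.01 m and y of tray in the frame of nest between -0.01 and 0.01 m and z of tray in the frame of nest below 0.004 m and angle between tray's own z axis and vertical below 0.08 rad and angle between the x axis of tray and the x axis of stand, either way round below 0.2 rad and linear speed of tray below 0.02 m/s and contact force between each of the fingers, the arm and tray below 0.3 N and x of seed1 in the frame of tray between -0.045 and 0.045 m and y of seed1 in the frame of tray between -0.029 and 0.029 m and z of seed1 in the frame of tray between -0.028 and 0.028 m and x of seed2 in the frame of tray between -0.045 and 0.045 m and y of seed2 in the frame of tray between -0.029 and 0.029 m and z of seed2 in the frame of tray between -0.028 and 0.028 m and x of seed3 in the frame of tray between -0.045 and 0.045 m and y of seed3 in the frame of tray between -0.029 and 0.029 m and z of seed3 in the frame of tray between -0.028 and 0.028 m); the arm keeps its last pose, push and grip.
It fails at once if the tray is tipped by more than 0.35 rad (angle between tray's own z axis and vertical above 0.35 rad).
It fails at once if a bystander is shifted by more than 30 mm (distance of any of dish, weight, jar, brush, glue from where it was at the start of the episode above 0.03 m).
It also fails if it takes over 56 s, if anything falls off the work surface, if the arm or the gripper's body presses on something with over 40 N, if the wrist force passes 120 N, or if a joint passes its speed limit or range.

## Working session

There is one attempt and no reset: what is moved stays moved. The work goes in short steps, Python scripts to look and compute and a tool call to move; the robot and the scene stay as the last step left them, time stands still between calls to the robot, and variables do not carry over. Pictures are saved under pics/ and viewed, at most 10 in all, crops included, and the job is handed in when it is done.

Besides the shell and the picture viewer there is one more tool, called after "Request:" as name(argument=value, ...), one argument or row to a line, values as JSON. servo_tool: Moves the arm, as the interface text tells. Its arguments: {"type":"object","properties":{"angular":{"type":"array"},"dp":{"type":"array"},"claw":{"type":"array"}},"required":["angular","dp","claw"]}

```bash
mkdir -p pics; ls
cat > h.py <<'E'
import numpy as np, cv2
from plant import env, viewer
def ray(cam,uv,C=None):
    c=C or viewer.calibration(cam); T=np.array(c["world_from_camera"])
    d=np.array([(uv[0]-c["cx"])/c["fx"],(uv[1]-c["cy"])/c["fy"]]); s=d.copy()
    for _ in range(20): s=d/(1+c["k1"]*(s@s))
    return T[:3,3],T[:3,:3]@np.array([s[0],s[1],1])
def at(cam,uv,z,C=None):
    o,d=ray(cam,uv,C); return (o+d*(z-o[2])/d[2])
def proj(cam,P):
    c=viewer.calibration(cam); T=np.array(c["world_from_camera"])
    p=T[:3,:3].T@(np.array(P,float)-T[:3,3]); s=p[:2]/p[2]; s=s*(1+c["k1"]*(s@s))
    return np.array([s[0]*c["fx"]+c["cx"],s[1]*c["fy"]+c["cy"]])
def save(cam,name,crop=None,scale=1):
    im=viewer.read_camera(cam); b=im[:,:,::-1]
    if crop: l,t,w,h=crop; b=b[t:t+h,l:l+w]
    cv2.imwrite("pics/"+name,cv2.resize(b,None,fx=scale,fy=scale,interpolation=cv2.INTER_CUBIC)); return im
E
python3 - <<'E'
from h import *
a=save("top","top0.png",scale=1.5); b=save("scene","scene0.png",scale=1.5)
np.save("top0.npy",a);np.save("scene0.npy",b)
for c in("top","scene"):
    k=viewer.calibration(c);print(c,k["fx"],k["k1"],np.array(k["world_from_camera"]).round(2).tolist())
    for t in("tray","stand","seed1","knob","carriage","lens","pointer","mark","dish","weight","jar","brush","glue"):
        r=viewer.find_in(c,t);print(t,[(round(x["score"],2),np.round(x["extent"]).astype(int).tolist()) for x in r[:4]])
E
```

```text
pics
top 353.65909379750025 0.001750802001963197 [[0.04, -0.98, 0.2, 379.63], [-1.0, -0.04, 0.01, 13.52], [-0.0, -0.2, -0.98, 1050.61], [0.0, 0.0, 0.0, 1.0]]
tray [(0.68, [353, 167, 24, 34]), (0.67, [308, 158, 30, 31]), (0.62, [292, 248, 32, 37])]
stand [(0.76, [171, 147, 105, 111])]
seed1 []
knob [(0.89, [184, 154, 65, 28])]
carriage [(0.75, [190, 157, 58, 27])]
lens [(0.91, [188, 159, 61, 25])]
pointer [(0.73, [184, 154, 64, 29])]
mark [(0.41, [185, 157, 62, 26]), (0.4, [180, 207, 3, 6])]
dish [(0.92, [347, 233, 22, 24]), (0.59, [309, 212, 10, 9])]
weight [(0.61, [309, 214, 14, 11])]
jar [(0.65, [306, 121, 21, 20])]
brush [(0.78, [401, 177, 13, 69])]
glue [(0.87, [86, 205, 32, 19])]
scene 436.12929585001723 -0.004559111662750634 [[-0.72, 0.49, -0.49, 1140.99], [0.7, 0.49, -0.53, 640.29], [-0.02, -0.72, -0.69, 886.24], [0.0, 0.0, 0.0, 1.0]]
tray [(0.84, [244, 148, 32, 20]), (0.65, [148, 154, 34, 26]), (0.59, [164, 182, 32, 27])]
stand [(0.87, [202, 180, 151, 116])]
seed1 []
knob [(0.8, [230, 222, 66, 43])]
carriage [(0.75, [234, 222, 61, 42])]
lens [(0.61, [233, 218, 63, 45])]
pointer [(0.73, [389, 256, 31, 42]), (0.67, [227, 216, 70, 48]), (0.5, [214, 172, 12, 8])]
mark [(0.44, [318, 235, 8, 13]), (0.3, [204, 138, 24, 10])]
dish [(0.62, [204, 138, 24, 11]), (0.18, [392, 258, 27, 39])]
weight [(0.66, [216, 169, 11, 13])]
jar [(0.67, [141, 193, 18, 32])]
brush [(0.81, [135, 125, 51, 34]), (0.46, [141, 194, 19, 30])]
glue []
```

View pics/top0.png

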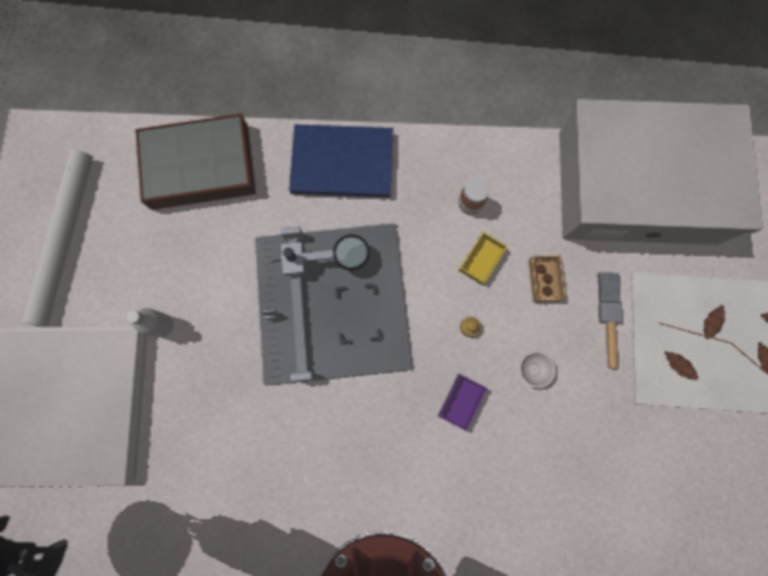

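Run:
```python
from h import *
im=np.load("top0.npy")[:,:,::-1]
a=cv2.resize(im[145:300,285:385],None,fx=3.8,fy=3.8,interpolation=cv2.INTER_CUBIC)
b=cv2.resize(im[140:265,165:285],None,fx=3.4,fy=3.4,interpolation=cv2.INTER_CUBIC)
H=max(a.shape[0],b.shape[0]);o=np.zeros((H,a.shape[1]+b.shape[1],3),np.uint8);o[:b.shape[0],:b.shape[1]]=b;o[:a.shape[0],b.shape[1]:]=a
cv2.imwrite("pics/crop0.png",o);print(o.shape)
```

```text
(589, 788, 3)
```

View pics/crop0.png

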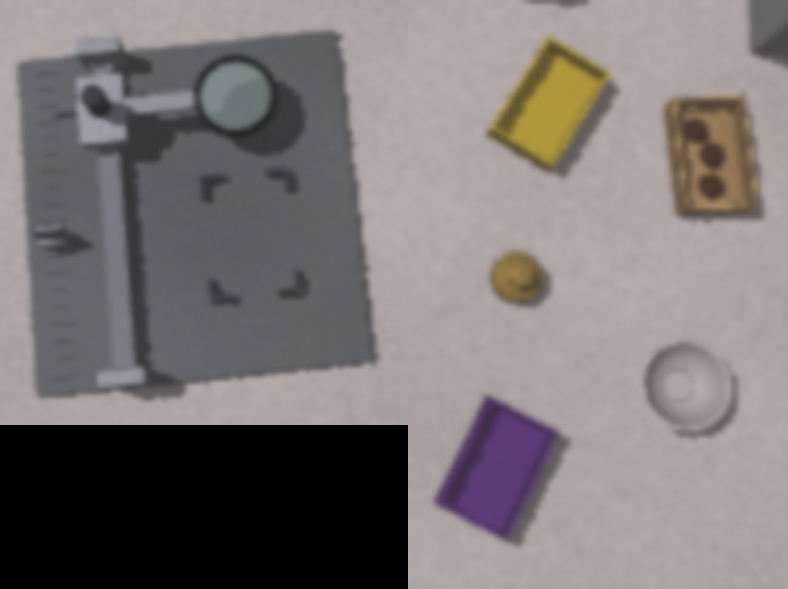

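The wooden tray with the three seeds is at top-picture px (365,184). The look-alikes are yellow at (323,173) and purple at (308,268), both empty, so the pale-wood one is the target. The stand's corners show at about (171,158), (264,150), (275,247) and (176,257).

```bash
cat >> h.py <<'E'
from scipy.optimize import minimize, least_squares
def sil(cam,p,size=(90,58,28)):
    x,y,a=p; R=np.array([[np.cos(a),-np.sin(a)],[np.sin(a),np.cos(a)]])
    pts=[]
    for sx in(-1,1):
        for sy in(-1,1):
            q=R@np.array([sx*size[0]/2,sy*size[1]/2])+[x,y]
            for z in(0,size[2]): pts.append(proj(cam,[q[0],q[1],z]))
    hull=cv2.convexHull(np.float32(pts))[:,0]
    m=np.zeros((384*4,512*4),np.uint8); cv2.fillConvexPoly(m,np.int32(np.round((hull+.5)*4*16)),1,shift=4)
    return cv2.resize(m.astype(np.float32),(512,384),interpolation=cv2.INTER_AREA)
def fit(cam,region,p0,size=(90,58,28)):
    f=lambda p:np.abs(sil(cam,p,size)-region).sum()
    best=min((minimize(f,[p0[0],p0[1],p0[2]+d],method="Nelder-Mead",options=dict(initial_simplex=np.array([p0[0],p0[1],p0[2]+d])+np.array([[0,0,0],[12,0,0],[0,12,0],[0,0,.2]]))) for d in(-.2,0,.2)),key=lambda r:r.fun)
    return best.x,best.fun/region.sum()
def fitpts(cam,local,px):
    # local stand points (x,y,z above desk) to pixels -> stand x,y,yaw
    def f(p):
        c,s=np.cos(p[2]),np.sin(p[2])
        return np.concatenate([proj(cam,[p[0]+c*l[0]-s*l[1],p[1]+s*l[0]+c*l[1],l[2]])-u for l,u in zip(local,px)])
    r=least_squares(f,[450,80,0]);return r.x,np.abs(r.fun).max()
E
python3 - <<'E'
from h import *
viewer.read_camera("top")
for r in viewer.cut_out("top","tray"):
    m=r["region"]; v,u=np.nonzero(m); c=at("top",(u.mean(),v.mean()),14)
    if u.mean()>345: print("tray",r["score"],len(u),fit("top",m.astype(float),(c[0],c[1],0)))
px=[(19,62),(338,33),(375,362),(38,396)];px=np.array(px)/3.4+[165,140]-.35
loc=[(150,145,10),(150,-145,10),(-150,-145,10),(-150,145,10)]
print("stand corners",fitpts("top",loc,px))
r=viewer.cut_out("top","stand")
if r:
    p,e=fit("top",r[0]["region"].astype(float),(450,80,0),(300,290,10));print("stand sil",p,e,len(r))
    c,s=np.cos(p[2]),np.sin(p[2]);W=lambda x,y:(p[0]+c*x-s*y,p[1]+s*x+c*y)
    print("nest",W(-30,-50),"knob rest",W(85,65), "knobpx",proj("top",[*W(85,65),103]))
for n,h in(("jar",80),("weight",38),("dish",28),("brush",10),("glue",130)):
    r=viewer.find_in("top",n)
    if r: e=r[0]["extent"];print(n,at("top",(e[0]+e[2]/2,e[1]+e[3]/2),h/2).round())
s=env.observe();print(s["ee_pos"],s["orientation"],s["width"],s["time_s"])
c=viewer.calibration("wrist");T=np.array(c["world_from_camera"]);print(c["fx"],c["k1"],T.round(2))
E
```

```text
tray 0.57 655 (array([ 6.12759241e+02, -3.03776380e+02,  6.98430665e-02]), np.float64(0.1215648854961832))
stand corners (array([5.50068133e+02, 1.21852941e+02, 1.38785368e-01]), np.float64(1.0220832697355036))Traceback (most recent call last):
  File "<stdin>", line 11, in <module>
  File "h.py", line 31, in fit
    best=min((minimize(f,[p0[0],p0[1],p0[2]+d],method="Nelder-Mead",options=dict(initial_simplex=np.array([p0[0],p0[1],p0[2]+d])+np.array([[0,0,0],[12,0,0],[0,12,0],[0,0,.2]]))) for d in(-.2,0,.2)),key=lambda r:r.fun)
  File "h.py", line 31, in <genexpr>
    best=min((minimize(f,[p0[0],p0[1],p0[2]+d],method="Nelder-Mead",options=dict(initial_simplex=np.array([p0[0],p0[1],p0[2]+d])+np.array([[0,0,0],[12,0,0],[0,12,0],[0,0,.2]]))) for d in(-.2,0,.2)),key=lambda r:r.fun)
              ~~~~~~~~^^^^^^^^^^^^^^^^^^^^^^^^^^^^^^^^^^^^^^^^^^^^^^^^^^^^^^^^^^^^^^^^^^^^^^^^^^^^^^^^^^^^^^^^^^^^^^^^^^^^^^^^^^^^^^^^^^^^^^^^^^^^^^^^^^^^^^^^^^^^^^^^^^^^^^^^^^^
    res = _minimize_neldermead(fun, x0, args, callback, bounds=bounds,
                               **options)
    fxr = func(xr)
    fx = function(np.copy(x), *(wrapper_args + args))
  File "h.py", line 30, in <lambda>
    f=lambda p:np.abs(sil(cam,p,size)-region).sum()
                      ~~~^^^^^^^^^^^^
  File "h.py", line 25, in sil
    for z in(0,size[2]): pts.append(proj(cam,[q[0],q[1],z]))
                                    ~~~~^^^^^^^^^^^^^^^^^^^
  File "h.py", line 11, in proj
    c=viewer.calibration(cam); T=np.array(c["world_from_camera"])
ValueError: time passes only in moves, steps and waits
```

```bash
sed -i 's/^def ray/_c={}\ndef cal(cam):\n    if cam not in _c: _c[cam]=viewer.calibration(cam)\n    return _c[cam]\ndef ray/; s/C or viewer.calibration(cam)/C or cal(cam)/; s/c=viewer.calibration(cam); T/c=cal(cam); T/' h.py
python3 - <<'E'
from h import *
viewer.read_camera("top")
r=viewer.cut_out("top","stand")
if r:
    p,e=fit("top",r[0]["region"].astype(float),(550,122,.1),(300,290,10));print("stand sil",p,e,len(r))
p=np.array([550,121.9,.125])
c,s=np.cos(p[2]),np.sin(p[2]);W=lambda x,y:(p[0]+c*x-s*y,p[1]+s*x+c*y)
print("nest",W(-30,-50),"knob rest",W(85,65), "knobpx",proj("top",[*W(85,65),103]))
for n,h in(("jar",80),("weight",38),("dish",28),("brush",10),("glue",130)):
    r=viewer.find_in("top",n)
    if r: e=r[0]["extent"];print(n,at("top",(e[0]+e[2]/2,e[1]+e[3]/2),h/2).round())
s=env.observe();print(s["ee_pos"],s["orientation"],s["width"],s["time_s"])
c=cal("wrist");T=np.array(c["world_from_camera"]);print(c["fx"],c["k1"],T.round(2))
R=np.array(s["orientation"]);print("tool_from_cam",(R.T@(T[:3,3]-s["ee_pos"])).round(1),(R.T@T[:3,:3]).round(2))
E
```

```text
stand sil [5.50911659e+02 1.23499499e+02 1.42748306e-01] 0.02857292101964062 1
nest (np.float64(526.4678066523815), np.float64(68.54987463697671)) knob rest (np.float64(626.2329440444531), np.float64(196.99020070765073)) knobpx [192.62808565 167.16841356]
jar [ 771. -155.   40.]
weight [ 510. -151.   19.]
dish [ 439. -277.   14.]
brush [ 540. -436.    5.]
glue [491. 454.  65.]
[162.56102674 499.23540371 206.73803569] [[-9.50850105e-01  3.09651539e-01  4.29856729e-05]
 [ 3.09651542e-01  9.50850102e-01  8.14358776e-05]
 [-1.56561866e-05  9.07438927e-05 -9.99999996e-01]] 1.0010974101593777 1.9
335.8088385253912 -0.09983213176250734 [[ 3.1000e-01  9.1000e-01  2.8000e-01  8.9790e+01]
 [ 9.5000e-01 -2.9000e-01 -9.0000e-02  5.2307e+02]
 [-0.0000e+00  3.0000e-01 -9.5000e-01  3.7372e+02]
 [ 0.0000e+00  0.0000e+00  0.0000e+00  1.0000e+00]]
tool_from_cam [  76.6    0.2 -167. ] [[ 0.   -0.95 -0.3 ]
 [ 1.    0.   -0.  ]
 [ 0.   -0.3   0.95]]
```

Request:
servo_tool(
  angular=[
    [0,0,-0.114],
    [0,0,-0.114],
    [0,0,-0.114],
    [0,0,-0.114],
    [0,0,0],
    [0,0,0],
    [0,0,0],
    [0,0,0],
    [0,0,0],
    [0,0,0],
    [0,0,0],
    [0,0,0],
    [0,0,0],
    [0,0,0],
    [0,0,0],
    [0,0,0],
    [0,0,0],
    [0,0,0],
    [0,0,0],
    [0,0,0],
  ],
  dp=[
    [0,0,0],
    [0,0,0],
    [0,0,0],
    [0,0,0],
    [-0.0187,-0.0281,0],
    [-0.0187,-0.0281,0],
    [-0.0187,-0.0281,0],
    [-0.0187,-0.0281,0],
    [-0.0187,-0.0281,0],
    [-0.0187,-0.0281,0],
    [-0.0187,-0.0281,0],
    [-0.0187,-0.0281,0],
    [-0.0187,-0.0281,0],
    [-0.0187,-0.0281,0],
    [-0.0187,-0.0281,0],
    [-0.0187,-0.0281,0],
    [-0.0187,-0.0281,0],
    [-0.0187,-0.0281,0],
    [-0.0187,-0.0281,0],
    [0,0,0],
  ],
  claw=[0.085,0.085,0.085,0.085,0.085,0.085,0.085,0.085,0.085,0.085,0.085,0.085,0.085,0.085,0.085,0.085,0.085,0.085,0.085,0.085],
)

```text
time_s: 3.57
ee_pos: [503.3, 117.4, 206.5]
orientation: [[-0.991, -0.137, 0.002], [-0.137, 0.991, -0.001], [-0.002, -0.002, -1.0]]
contact_force: [-0.6, -0.5, -0.5]
width: 0.994
grip_force: 0.0
```

Run:
```python
from h import *
s=env.observe();print(s["ee_pos"].round(1) if hasattr(s["ee_pos"],"round") else s["ee_pos"],np.array(s["orientation"]).round(3).tolist(),s["time_s"])
c=cal("wrist");a=save("wrist","w1.png",scale=1.56)
import pickle;pickle.dump((c,a),open("w1.pkl","wb"))
for n in("stand","knob","pointer","mark","lens"):
    r=viewer.find_in("wrist",n);print(n,[(round(x["score"],2),np.round(x["extent"],1).tolist()) for x in r[:4]])
for p in([550.9,123.5,.1427],[550,121.9,.139]):
    C,S=np.cos(p[2]),np.sin(p[2])
    for l in[(150,145,10),(150,-145,10),(-150,-145,10),(-150,145,10),(85,65,103),(-80,-16,20)]:
        print(l,(proj("wrist",[p[0]+C*l[0]-S*l[1],p[1]+S*l[0]+C*l[1],l[2]])).round(1),end=" ")
    print()
```

```text
[503.3 117.4 206.5] [[-0.991, -0.137, 0.002], [-0.137, 0.991, -0.001], [-0.002, -0.002, -1.0]] 3.5667
stand [(0.71, [115.4, 53.9, 274.3, 270.0]), (0.19, [177.9, 248.4, 170.5, 65.1])]
knob [(0.94, [175.0, 248.9, 173.3, 62.6])]
pointer [(0.63, [177.2, 250.7, 170.5, 66.0])]
mark [(0.68, [348.1, 175.0, 31.9, 20.8]), (0.25, [173.3, 250.9, 173.9, 63.0])]
lens [(0.96, [174.4, 247.1, 172.4, 65.5])]
(150, 145, 10) [363.9 302.4] (150, -145, 10) [142.5 303. ] (-150, -145, 10) [113.2  59.1] (-150, 145, 10) [390.7  57.7] (85, 65, 103) [319.5 307.9] (-80, -16, 20) [236.8 125.4] 
(150, 145, 10) [362.5 302.1] (150, -145, 10) [140.8 301.9] (-150, -145, 10) [112.2  57.5] (-150, 145, 10) [389.9  57.1] (85, 65, 103) [317.7 307.2] (-80, -16, 20) [235.6 124.3]
```

View pics/w1.png

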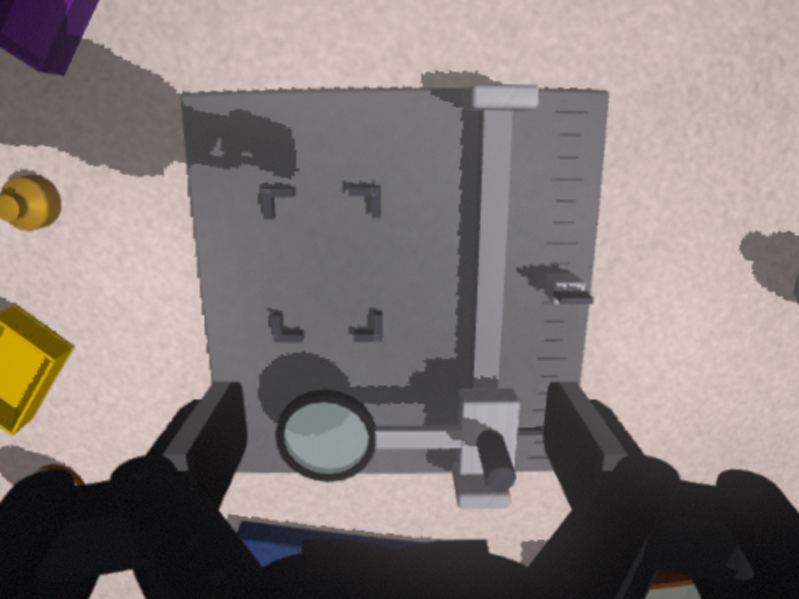

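The wrist picture is upside down, with the robot side up. The nest stops are around (262..381, 185..340)/1.56, the clip fin at about (572,295)/1.56, and the knob top at (500,480)/1.56. I'm enlarging the stops and the clip.

Run:
```python
import pickle,cv2,numpy as np
c,a=pickle.load(open("w1.pkl","rb"));b=a[:,:,::-1]
x=cv2.resize(b[112:226,160:252],None,fx=5,fy=5,interpolation=cv2.INTER_CUBIC)
y=cv2.resize(b[160:282,325:389],None,fx=4.6,fy=4.6,interpolation=cv2.INTER_CUBIC)
o=np.zeros((600,800,3),np.uint8);o[:x.shape[0],:x.shape[1]]=x;o[:y.shape[0],470:470+y.shape[1]]=y[:, :330]
o=cv2.convertScaleAbs(o,alpha=1.5)
cv2.imwrite("pics/w1c.png",o)
```

```text
(no output)
```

View pics/w1c.png

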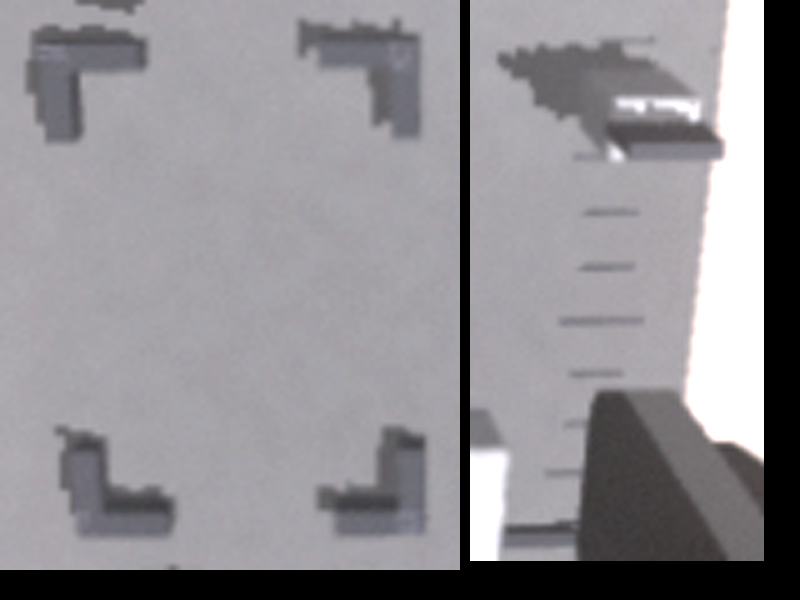

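Run:
```python
from h import *
import pickle
c,a=pickle.load(open("w1.pkl","rb"))
f=lambda q,z:at("wrist",(q[0]/5+160-.4,q[1]/5+112-.4),z,c)[:2]
g=lambda q,z:at("wrist",((q[0]-470)/4.6+325-.4,q[1]/4.6+160-.4),z,c)[:2]
TL,TR,BL,BR=[f(q,20) for q in((42,47),(418,37),(80,533),(423,533))]
print("center",(TL+TR+BL+BR)/4,"sizes",[np.linalg.norm(v).round(1) for v in(TR-TL,BR-BL,BL-TL,BR-TR)])
print("yaw",np.arctan2(*(BL-TL)[::-1]),np.arctan2(*(BR-TR)[::-1]))
A=[at("wrist",np.array(p)/1.56-.3,10,c)[:2] for p in((183,94),(608,91),(214,471))]
print("plate",A,[np.linalg.norm(A[0]-A[1]),np.linalg.norm(A[0]-A[2])],np.arctan2(*(A[2]-A[0])[::-1]),np.arctan2(*(A[1]-A[0])[::-1])-np.pi/2, "ctr",(A[1]+A[2])/2)
yaw=.14;X=np.array([np.cos(yaw),np.sin(yaw)])
n=(TL+TR+BL+BR)/4
m=g((627,151),52);p=g((540,539),48)
Y=np.array([-X[1],X[0]]);print("mark rel nest",(m-n)@X,(m-n)@Y,"pointer rel nest",(p-n)@X,(p-n)@Y,"pull",(p-m)@X)
```

```text
center [527.67110399  70.86848007] sizes [np.float64(79.1), np.float64(78.7), np.float64(110.3), np.float64(111.7)]
yaw 0.1438836364703926 0.1398070843992407
plate [array([423.44505095, -37.22368925]), array([382.41203911, 244.40147289]), array([719.12245607,  -6.14227701])] [np.float64(284.59873507780145), np.float64(297.3065456515352)] 0.10473468996827791 0.14468272381436353 ctr [550.76724759 119.12959794]
mark rel nest 13.91278504677002 157.36359146118411 pointer rel nest 115.60008271517128 147.28195645972085 pull 101.68729766840129
```

Request:
servo_tool(
  angular=[
    [0,0,0.07],
    [0,0,0],
    [0,0,0],
    [0,0,0],
    [0,0,0],
    [0,0,0],
    [0,0,0],
    [0,0,0],
    [0,0,0],
    [0,0,0],
    [0,0,0],
    [0,0,0],
    [0,0,0],
    [0,0,0],
    [0,0,0],
  ],
  dp=[
    [0,0,0],
    [-0.0044,-0.0328,0],
    [-0.0044,-0.0328,0],
    [-0.0044,-0.0328,0],
    [-0.0044,-0.0328,0],
    [-0.0044,-0.0328,0],
    [-0.0044,-0.0328,0],
    [-0.0044,-0.0328,0],
    [-0.0044,-0.0328,0],
    [-0.0044,-0.0328,0],
    [-0.0044,-0.0328,0],
    [-0.0044,-0.0328,0],
    [-0.0044,-0.0328,0],
    [-0.0044,-0.0328,0],
    [0,0,0],
  ],
  claw=[0.085,0.085,0.085,0.085,0.085,0.085,0.085,0.085,0.085,0.085,0.085,0.085,0.085,0.085,0.085],
)

```text
time_s: 5.12
ee_pos: [587.5, -304.3, 205.9]
orientation: [[-0.998, -0.069, 0.0], [-0.069, 0.998, -0.002], [-0.0, -0.002, -1.0]]
contact_force: [-0.2, 0.8, 0.1]
width: 0.997
grip_force: 0.0
```

Run:
```python
from h import *
s=env.observe();R=np.array(s["orientation"]);print(s["ee_pos"].round(1),R.round(3).tolist(),s["time_s"])
c=cal("wrist");a=save("wrist","w2.png",scale=1.56)
for r in viewer.cut_out("wrist","tray"):
    m=r["region"]; v,u=np.nonzero(m); q=at("wrist",(u.mean(),v.mean()),14,c);print(r["score"],r["extent"],q.round(1))
    if abs(q[0]-612)<30 and abs(q[1]+304)<30:
        p,e=fit("wrist",m.astype(float),(q[0],q[1],.07));print("fit",p.round(3),e, "d tool",(R.T@(np.array([p[0],p[1],0])-s["ee_pos"])).round(1))
```

```text
[ 587.5 -304.3  205.9] [[-0.998, -0.069, 0.0], [-0.069, 0.998, -0.002], [-0.0, -0.002, -1.0]] 5.1167
0.74 [317.1, 170.2, 88.8, 87.4] [ 647. -175.   14.]
0.63 [421.8, 0.0, 18.1, 5.5] [ 416.  -135.5   14. ]
0.62 [220.9, 136.0, 60.4, 84.3] [ 612.4 -303.2   14. ]
fit [ 6.12274e+02 -3.03228e+02  9.30000e-02] 0.20982609832635984 d tool [-24.7  -0.3 206. ]
0.3 [252.7, 187.3, 18.3, 16.6] [ 631.9 -293.6   14. ]
fit [ 6.71918e+02 -2.83070e+02 -1.70000e-02] 16.790331196581196 d tool [-85.6  15.8 205.9]
```

View pics/w2.png

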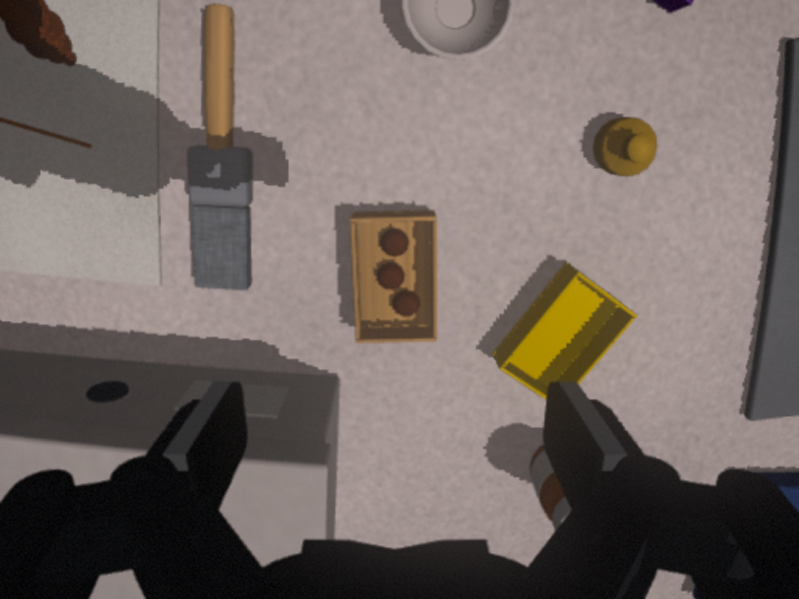

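Run:
```python
from h import *
s=env.observe();R=np.array(s["orientation"])
P=[at("wrist",np.array(p)/1.56-.3,28)[:2] for p in((351,217),(435,213),(358,341),(437,339))]
TL,TR,BL,BR=P;n=sum(P)/4
print(n,[np.linalg.norm(v).round(1) for v in(TR-TL,BR-BL,BL-TL,BR-TR)],np.arctan2(*(BL-TL)[::-1]),np.arctan2(*(BR-TR)[::-1]),"yaw from short",np.arctan2(*(TR-TL)[::-1])-np.pi/2,np.arctan2(*(BR-BL)[::-1])-np.pi/2)
print("d tool",R.T@(np.array([*n,28])-s["ee_pos"]))
print("yellow corner",at("wrist",np.array((497,358))/1.56,0),"box base near corner",at("top",np.array((572,238))/1.5,0), at("wrist",np.array((338,440))/1.56,0))
# box height: same top-front-left corner in two views
o1,d1=ray("top",np.array((580,222))/1.5);o2,d2=ray("wrist",np.array((338,378))/1.56)
A=np.array([d1,-d2]).T;t=np.linalg.lstsq(A,o2-o1,rcond=None)[0];print("box corner",o1+d1*t[0],o2+d2*t[1])
```

```text
[ 610.61200878 -297.4639954 ] [np.float64(55.7), np.float64(56.3), np.float64(88.8), np.float64(90.0)] 0.10309438277474196 0.10975620847410728 yaw from short 0.1192593111211866 0.09874859422435711
d tool [-23.8126001    0.53348056 178.20636232]
yellow corner [ 676.90521314 -212.52535067    0.        ] box base near corner [ 702.54282465 -362.73486213    0.        ] [ 760.212283  -333.8912085    0.       ]
box corner [ 713.1218829  -353.43723089   71.94753028] [ 676.55065441 -331.62276469   51.30586863]
```

Run:
```python
from h import *
s=env.observe();R=np.array(s["orientation"]);print(s["ee_pos"].round(2),s["time_s"])
c=cal("wrist");a=viewer.read_camera("wrist");b=cv2.resize(cv2.imread("pics/w2.png"),(512,384),interpolation=cv2.INTER_AREA)
t=b[125:230,215:292];m=cv2.matchTemplate(cv2.resize(np.ascontiguousarray(a[:,:,::-1]),None,fx=4,fy=4),cv2.resize(t,None,fx=4,fy=4),cv2.TM_CCOEFF_NORMED)
_,v,_,l=cv2.minMaxLoc(m);d=np.array(l)/4-[215,125];print("shift",d,v)
TL,TR,BL,BR=P=[at("wrist",np.array(p)/1.56-.3+d,28)[:2] for p in((351,217),(435,213),(358,341),(437,339))]
n=sum(P)/4;print("tray",n,"d tool",(R.T@(np.array([*n,28])-s["ee_pos"])).round(1),"x0",np.arctan2(-R[1,0],-R[0,0]))
print("yaws",np.arctan2(*(BL-TL)[::-1]),np.arctan2(*(BR-TR)[::-1]),np.arctan2(*(TR-TL)[::-1])-np.pi/2,np.arctan2(*(BR-BL)[::-1])-np.pi/2)
```

```text
[ 586.99 -299.79  206.22] 5.2167
shift [-4.5   0.25] 0.9951277375221252
tray [ 611.23643169 -302.26495688] d tool [-24.1  -4.3 178.2] x0 0.07077650987573735
yaws 0.09914908407904835 0.10583026951645635 0.11886969077564369 0.09902979755909236
```

Request:
servo_tool(
  angular=[
    [0,0,-0.032],
    [0,0,0],
    [0,0,0],
    [0,0,0],
    [0,0,0],
    [0,0,0],
    [0,0,0],
    [0,0,0],
    [0,0,0],
    [0,0,0],
  ],
  dp=[
    [0,0,0],
    [-0.0119,-0.0025,0],
    [-0.0119,-0.0025,0],
    [0,0,0.025],
    [0,0,0.03],
    [0,0,0.03],
    [0,0,0.03],
    [0,0,0.03],
    [0,0,0.01],
    [0,0,0],
  ],
  claw=[0.085,0.085,0.085,0.085,0.085,0.085,0.085,0.085,0.085,0.085],
)

```text
time_s: 6.1
ee_pos: [609.5, -299.6, 49.4]
orientation: [[-0.994, -0.105, -0.004], [-0.105, 0.994, 0.003], [0.004, 0.003, -1.0]]
contact_force: [0.1, 0.1, 0.6]
width: 0.997
grip_force: 0.0
```

Request:
servo_tool(
  angular=[
    [0,0,0],
    [0,0,0],
  ],
  dp=[
    [0,0,0],
    [0,0,0],
  ],
  claw=[0.085,0.085],
)

```text
time_s: 6.27
ee_pos: [612.5, -302.6, 54.1]
orientation: [[-0.995, -0.104, 0.003], [-0.104, 0.995, -0.002], [-0.002, -0.002, -1.0]]
contact_force: [0.2, -0.6, -0.1]
width: 0.996
grip_force: 0.0
```

Request:
servo_tool(
  angular=[
    [0,0,0],
    [0,0,0],
    [0,0,0],
    [0,0,0],
    [0,0,0],
    [0,0,0],
  ],
  dp=[
    [0,0,0.012],
    [0,0,0.012],
    [0,0,0.01],
    [0,0,0.008],
    [0,0,0.005],
    [0,0,0.0],
  ],
  claw=[0.085,0.085,0.085,0.085,0.085,0.085],
)

```text
time_s: 6.77
ee_pos: [610.1, -301.9, 2.9]
orientation: [[-0.995, -0.103, -0.002], [-0.103, 0.995, 0.001], [0.002, 0.002, -1.0]]
contact_force: [0.3, 0.8, 0.6]
width: 0.998
grip_force: 0.0
```

Run:
```python
from h import *
s=env.observe();print(s["ee_pos"].round(2),s["time_s"],np.round(s["contact_force"],1))
save("wrist","w3.png",scale=1.3)
```

```text
[ 610.11 -301.87    2.86] 6.7667 [0.3 0.8 0.6]
```

View pics/w3.png

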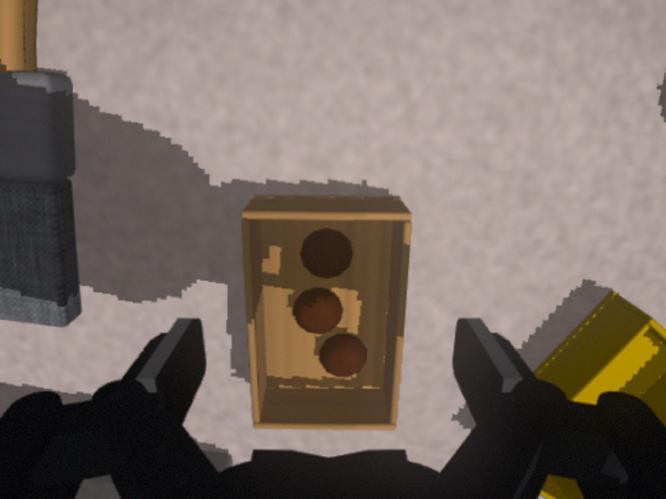

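Request:
servo_tool(
  angular=[
    [0,0,0],
    [0,0,0],
    [0,0,0],
    [0,0,0],
    [0,0,0],
    [0,0,0],
    [0,0,0],
    [0,0,0],
    [0,0,0],
    [0,0,0],
  ],
  dp=[
    [0,0,0],
    [0,0,0],
    [0,0,0],
    [0,0,0],
    [0,0,0],
    [0,0,0],
    [0,0,0],
    [0,0,0],
    [0,0,0],
    [0,0,0],
  ],
  claw=[0.078,0.072,0.067,0.063,0.059,0.055,0.05,0.05,0.05,0.05],
)

```text
time_s: 7.65
ee_pos: [611.1, -302.4, 4.7]
orientation: [[-0.995, -0.103, -0.0], [-0.103, 0.995, 0.0], [0.0, 0.0, -1.0]]
contact_force: [-0.2, 0.6, -0.1]
width: 0.582
grip_force: 0.0
```

Run:
```python
from h import *
s=env.observe();print(s["ee_pos"].round(2),s["time_s"],np.round(s["contact_force"],1),s["width"])
save("wrist","w4.png",scale=1.5)
```

```text
[ 611.12 -302.39    4.69] 7.65 [-0.2  0.6 -0.1] 0.5821000990524096
```

View pics/w4.png

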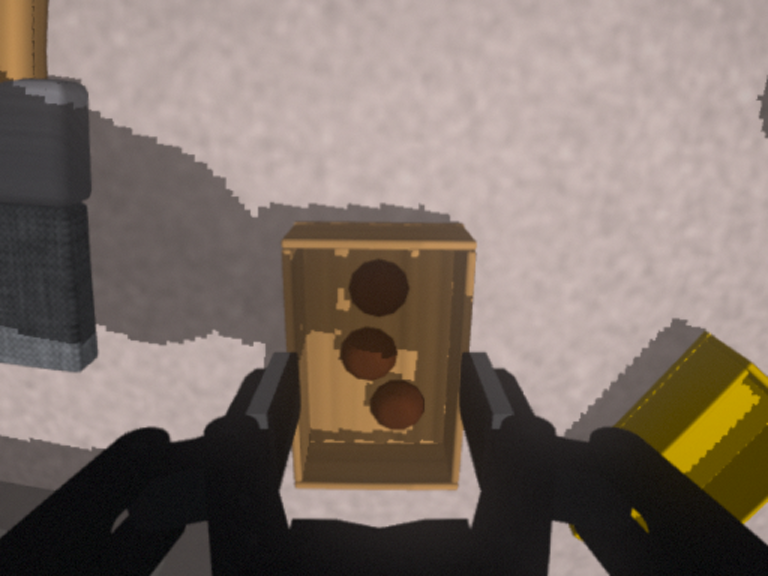

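Run:
```python
from h import *
s=env.observe();print(s["ee_pos"].round(2),s["width"],s["grip_force"])
im=cv2.imread("pics/w4.png")[330:500,210:560];cv2.imwrite("pics/w4c.png",cv2.convertScaleAbs(cv2.resize(im,None,fx=2.28,fy=2.28,interpolation=cv2.INTER_CUBIC),alpha=2.0))
for z in(4.7,14,28,45,60):
    T=np.array(s["ee_pos"]);R=np.array(s["orientation"])
    print(z,[proj("wrist",(T+R@np.array([sx,sy,0]))*[1,1,0]+[0,0,z]).round()*1.5 for sx in(-11,11) for sy in(-29,-24.75)])
```

```text
[ 611.14 -302.38    4.66] 0.5842500484688676 0.0
4.7 [array([300., 369.]), array([312., 369.]), array([297. , 313.5]), array([309. , 313.5])]
14 [array([295.5, 382.5]), array([307.5, 382.5]), array([292.5, 324. ]), array([304.5, 324. ])]
28 [array([289.5, 402. ]), array([303. , 403.5]), array([285., 342.]), array([298.5, 342. ])]
45 [array([280.5, 433.5]), array([294. , 433.5]), array([274.5, 366. ]), array([289.5, 366. ])]
60 [array([270., 465.]), array([285., 465.]), array([262.5, 393. ]), array([280.5, 394.5])]
```

View pics/w4c.png

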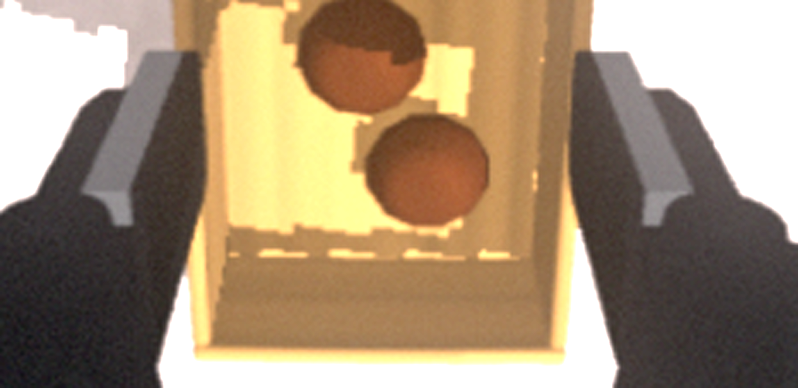

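Run:
```python
from h import *
s=env.observe();T=np.array(s["ee_pos"]);R=np.array(s["orientation"])
# tip corners in tool frame from pixels: solve tool z with assumed y
def tz(px,sy):
    o,d=ray("wrist",px);o=R.T@(o-T);d=R.T@d;t=(sy-o[1])/d[1];return (o+d*t).round(1)
for nm,sy,pts in(("open85 L",-42.5,[(203,320),(185,395)]),("open85 R",42.5,[(455,320),(472,395)])):
    print(nm,[tz(np.array(p)/1.3,sy) for p in pts])
f=lambda p:(np.array(p)/2.28+[210,330])/1.5
for nm,sy,pts in(("L",-24.9,[(199,52),(206,190)]),("R",24.9,[(573,52),(570,190)])):
    print(nm,[tz(f(p),sy) for p in pts])
```

```text
open85 L [array([  7. , -42.5, -34.6]), array([ -5.3, -42.5, -59.3])]
open85 R [array([  8.6,  42.5, -37.5]), array([ -3.9,  42.5, -61.1])]
L [array([  8.5, -24.9, -26.4]), array([-12.5, -24.9, -27.3])]
R [array([ 10.6,  24.9, -30.7]), array([ -7.7,  24.9, -34.7])]
```

The fingers closed on air. Measured from the picture, the tips stand about 28–36 mm short of the nominal TCP, so they were above the 28 mm rim. I'll open, go lower while watching the force, and close again.

Request:
servo_tool(
  angular=[
    [0,0,0],
    [0,0,0],
    [0,0,0],
    [0,0,0],
    [0,0,0],
    [0,0,0],
    [0,0,0],
    [0,0,0],
    [0,0,0],
    [0,0,0],
  ],
  dp=[
    [0,0,0],
    [0,0,0],
    [0,0,0],
    [0,0,0],
    [0,0,0],
    [0,0,0.004],
    [0,0,0.004],
    [0,0,0.004],
    [0,0,0],
    [0,0,0],
  ],
  claw=[0.085,0.085,0.085,0.085,0.085,0.085,0.085,0.085,0.085,0.085],
)

```text
time_s: 8.53
ee_pos: [610.8, -302.2, -7.9]
orientation: [[-0.995, -0.103, -0.001], [-0.103, 0.995, 0.001], [0.001, 0.001, -1.0]]
contact_force: [-0.1, 0.1, 0.5]
width: 0.996
grip_force: 0.0
```

Request:
servo_tool(
  angular=[
    [0,0,0],
    [0,0,0],
    [0,0,0],
    [0,0,0],
    [0,0,0],
    [0,0,0],
  ],
  dp=[
    [0,0,0.004],
    [0,0,0.004],
    [0,0,0.003],
    [0,0,0.002],
    [0,0,0],
    [0,0,0],
  ],
  claw=[0.085,0.085,0.085,0.085,0.085,0.085],
)

```text
time_s: 9.03
ee_pos: [611.0, -302.3, -20.4]
orientation: [[-0.995, -0.103, -0.0], [-0.103, 0.995, 0.0], [0.0, 0.0, -1.0]]
contact_force: [-0.0, -0.3, 0.9]
width: 0.997
grip_force: 0.0
```

Request:
servo_tool(
  angular=[
    [0,0,0],
    [0,0,0],
    [0,0,0],
    [0,0,0],
    [0,0,0],
    [0,0,0],
    [0,0,0],
    [0,0,0],
    [0,0,0],
    [0,0,0],
  ],
  dp=[
    [0,0,0],
    [0,0,0],
    [0,0,0],
    [0,0,0],
    [0,0,0],
    [0,0,0],
    [0,0,0],
    [0,0,0],
    [0,0,0],
    [0,0,0],
  ],
  claw=[0.078,0.072,0.067,0.063,0.059,0.055,0.05,0.05,0.05,0.05],
)

```text
time_s: 9.87
ee_pos: [611.5, -302.7, -19.7]
orientation: [[-0.995, -0.103, 0.001], [-0.103, 0.995, -0.001], [-0.001, -0.001, -1.0]]
contact_force: [-0.5, -0.4, 6.9]
width: 0.668
grip_force: 64.9
```

Request:
servo_tool(
  angular=[
    [0,0,0],
    [0,0,0],
    [0,0,0],
    [0,0,0],
    [0,0,0],
    [0,0,0],
    [0,0,0],
    [0,0,0],
    [0,0,0],
    [0,0,0],
    [0,0,0],
  ],
  dp=[
    [0,0,-0.003],
    [0,0,-0.006],
    [0,0,-0.011],
    [0,0,-0.016],
    [0,0,-0.02],
    [0,0,-0.022],
    [0,0,-0.02],
    [0,0,-0.014],
    [0,0,-0.008],
    [0,0,0],
    [0,0,0],
  ],
  claw=[0.05,0.05,0.05,0.05,0.05,0.05,0.05,0.05,0.05,0.05,0.05],
)

```text
time_s: 10.78
ee_pos: [611.2, -302.4, 99.8]
orientation: [[-0.995, -0.103, 0.0], [-0.103, 0.995, -0.0], [-0.0, -0.0, -1.0]]
contact_force: [-0.1, 0.4, -2.0]
width: 0.661
grip_force: 64.1
```

Run:
```python
from h import *
s=env.observe();R=np.array(s["orientation"]);print(s["ee_pos"].round(1),R.round(4).tolist(),s["time_s"],s["grip_force"])
a=save("wrist","w5.png",scale=1.5)
for cam in("wrist",):
    for n in("tray","seed1"):
        print(n,[(round(x["score"],2),np.round(x["extent"],1).tolist()) for x in viewer.find_in(cam,n)])
```

```text
[ 611.2 -302.4   99.8] [[-0.9947, -0.103, 0.0002], [-0.103, 0.9947, -0.0001], [-0.0002, -0.0001, -1.0]] 10.7833 64.12379622459412
tray [(0.82, [175.0, 158.2, 157.5, 196.4]), (0.68, [341.0, 178.7, 121.2, 118.7])]
seed1 [(0.95, [248.0, 278.0, 41.5, 39.0]), (0.92, [229.3, 186.8, 48.7, 47.9]), (0.23, [431.9, 47.7, 62.6, 51.3])]
```

View pics/w5.png

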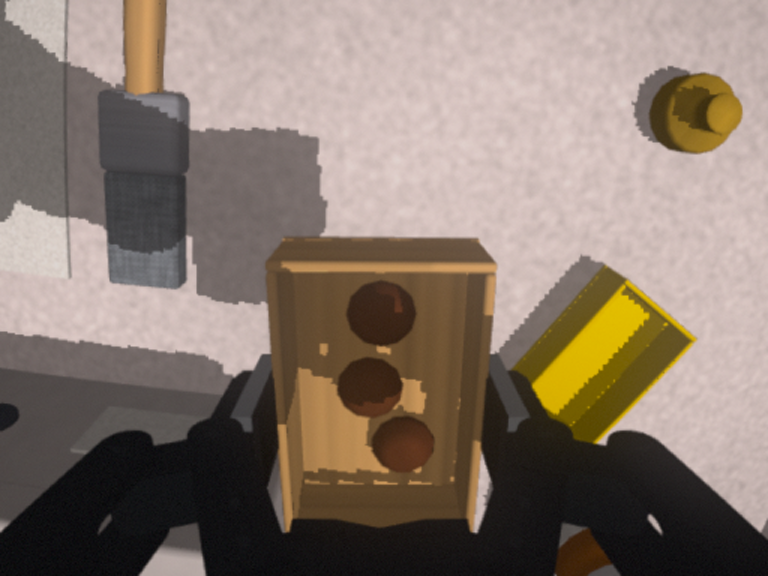

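The tray hangs level with all three seeds in it: rim corners at about (268,267), (495,267), (285,525) and (478,525) in the 1.5x picture.

Run:
```python
from h import *
s=env.observe();T=np.array(s["ee_pos"]);R=np.array(s["orientation"])
def tl(px,z):
    o,d=ray("wrist",np.array(px)/1.5-.3);o=R.T@(o-T);d=R.T@d;return (o+d*(z-o[2])/d[2]).round(1)
for z in(-47.7,):
    P=[tl(p,z) for p in((268,267),(495,267),(286,527),(476,527))];print(P,np.mean(P,0))
# world delta to nest in tool axes after yaw to .142
y=.142;X=np.array([-np.cos(y),-np.sin(y)]);Y=np.array([-np.sin(y),np.cos(y)]);d=np.array([527.7,70.9])-T[:2];print(d,d@X,d@Y)
```

```text
[array([ 42.3, -27.3, -47.7]), array([ 42.3,  28.9, -47.7]), array([-39.8, -28.1, -47.7]), array([-39.7,  29.7, -47.7])] [  1.275   0.8   -47.7  ]
[-82.69687172 372.80564841] 29.103848867337128 380.75686475381485
```

Request:
servo_tool(
  angular=[
    [0,0,-0.039],
    [0,0,0],
    [0,0,0],
    [0,0,0],
    [0,0,0],
    [0,0,0],
    [0,0,0],
    [0,0,0],
    [0,0,0],
    [0,0,0],
    [0,0,0],
    [0,0,0],
    [0,0,0],
    [0,0,0],
    [0,0,0],
    [0,0,0],
    [0,0,0],
    [0,0,0],
    [0,0,0],
  ],
  dp=[
    [0,0,0],
    [0.00075,0.0098,0],
    [0.0015,0.0195,0],
    [0.00224,0.0293,0],
    [0.00224,0.0293,0],
    [0.00224,0.0293,0],
    [0.00224,0.0293,0],
    [0.00224,0.0293,0],
    [0.00224,0.0293,0],
    [0.00224,0.0293,0],
    [0.00224,0.0293,0],
    [0.00224,0.0293,0],
    [0.00224,0.0293,0],
    [0.00224,0.0293,0],
    [0.0015,0.0195,0],
    [0.00075,0.0098,0],
    [0,0,0],
    [0,0,0],
    [0,0,0],
  ],
  claw=[0.05,0.05,0.05,0.05,0.05,0.05,0.05,0.05,0.05,0.05,0.05,0.05,0.05,0.05,0.05,0.05,0.05,0.05,0.05],
)

```text
time_s: 12.52
ee_pos: [528.4, 69.9, 99.6]
orientation: [[-0.99, -0.141, -0.0], [-0.141, 0.99, -0.0], [0.0, -0.0, -1.0]]
contact_force: [-0.2, -0.3, -2.0]
width: 0.667
grip_force: 64.2
```

Run:
```python
from h import *
s=env.observe();T=np.array(s["ee_pos"]);R=np.array(s["orientation"]);print(T.round(2),R.round(4).tolist(),s["time_s"],s["grip_force"])
def tl(px,z):
    o,d=ray("wrist",px);o=R.T@(o-T);d=R.T@d;return (o+d*(z-o[2])/d[2]).round(1)
P=[tl(np.array(p)/1.5-.3,-23.3) for p in((285,245),(475,245),(297,487),(460,487))];print("w4",P,np.mean(P,0))
y=.142;X=np.array([-np.cos(y),-np.sin(y)]);Y=np.array([-np.sin(y),np.cos(y)]);d=np.array([527.7,70.9])-T[:2];print(d@X,d@Y)
# side check from top camera: tray pose, with rim at z ~ 119.5+28
a=viewer.read_camera("top");cv2.imwrite("pics/top1.png",a[:,:,::-1])
a=viewer.read_camera("wrist");cv2.imwrite("pics/w6.png",a[:,:,::-1])
for n in("nest","seed1","tray","knob","lens"):
    print(n,[(round(x["score"],2),np.round(x["extent"],1).tolist()) for x in viewer.find_in("wrist",n)])
```

```text
[528.39  69.87  99.57] [[-0.99, -0.141, -0.0], [-0.141, 0.99, -0.0004], [0.0001, -0.0004, -1.0]] 12.5167 64.24325466156006
w4 [array([ 42. , -27.5, -23.3]), array([ 42.1,  28.4, -23.3]), array([-45. , -28.6, -23.3]), array([-44.9,  28.6, -23.3])] [ -1.45    0.225 -23.3  ]
0.5391068362732931 1.1223681251990776
nest [(0.72, [122.5, 11.9, 383.4, 371.1])]
seed1 [(0.82, [225.7, 235.5, 41.9, 44.3]), (0.61, [247.3, 275.7, 41.3, 41.0]), (0.57, [228.6, 190.9, 48.7, 39.4]), (0.22, [127.6, 12.7, 379.8, 371.1])]
tray [(0.94, [174.2, 162.1, 160.9, 191.8]), (0.77, [0.0, 229.6, 31.5, 71.6]), (0.53, [3.4, 0.0, 18.5, 7.7])]
knob [(0.85, [314.2, 291.0, 101.4, 89.0])]
lens [(0.98, [319.9, 287.1, 93.0, 94.5])]
```

Request:
servo_tool(
  angular=[
    [0,0,0],
    [0,0,0],
    [0,0,0],
    [0,0,0],
    [0,0,0],
    [0,0,0],
    [0,0,0],
    [0,0,0],
    [0,0,0],
    [0,0,0],
  ],
  dp=[
    [0.0018,0.0008,0],
    [0,0,0.006],
    [0,0,0.012],
    [0,0,0.018],
    [0,0,0.02],
    [0,0,0.018],
    [0,0,0.012],
    [0,0,0.006],
    [0,0,0],
    [0,0,0],
  ],
  claw=[0.05,0.05,0.05,0.05,0.05,0.05,0.05,0.05,0.05,0.05],
)

```text
time_s: 13.7
ee_pos: [526.4, 71.1, 7.8]
orientation: [[-0.99, -0.142, -0.0], [-0.142, 0.99, -0.0], [0.0, 0.0, -1.0]]
contact_force: [-0.3, -0.7, -1.4]
width: 0.664
grip_force: 64.3
```

Run:
```python
from h import *
s=env.observe();T=np.array(s["ee_pos"]);print(T.round(2),np.array(s["orientation"]).round(4).tolist())
a=viewer.read_camera("wrist");im=cv2.cvtColor(a,cv2.COLOR_RGB2BGR)[110:384,120:400]
b=cv2.convertScaleAbs(cv2.resize(im,None,fx=2.1,fy=2.1,interpolation=cv2.INTER_CUBIC),alpha=1.6);cv2.imwrite("pics/w7.png",b);print(b.shape)
```

```text
[526.43  71.08   7.78] [[-0.9899, -0.1418, -0.0002], [-0.1418, 0.9899, -0.0], [0.0002, 0.0, -1.0]]
(575, 588, 3)
```

View pics/w7.png

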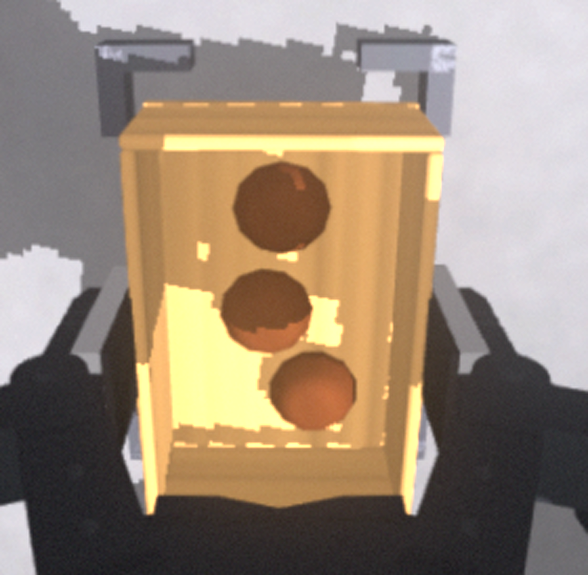

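Run:
```python
from h import *
s=env.observe();T=np.array(s["ee_pos"]);R=np.array(s["orientation"])
def tl(p,zw):
    q=at("wrist",np.array(p)/2.1+[120,110]-.3,zw);return (R.T@(q-T)).round(1)[:2]
print("stops outer",tl((96,44),20),tl((456,44),20),"inner bar edge",tl((160,69),20),tl((400,69),20),"inner y",tl((131,100),20),tl((425,100),20))
for z in(27.5,):print("tray bottom",tl((143,104),z),tl((420,104),z))
print("tray rim",tl((121,142),55.5),tl((443,142),55.5))
```

```text
stops outer [ 54.7 -40.3] [54.8 39.4] inner bar edge [ 49.1 -26.3] [49.1 27.2] inner y [ 42.  -33.2] [42.1 33.2]
tray bottom [ 42.8 -29. ] [42.9 30.6]
tray rim [ 42.3 -27.8] [42.3 29.4]
```

Request:
servo_tool(
  angular=[
    [0,0,0],
    [0,0,0],
    [0,0,0],
    [0,0,0],
    [0,0,0],
    [0,0,0],
    [0,0,0],
    [0,0,0],
  ],
  dp=[
    [0.0012,-0.0006,0],
    [0,0,0.003],
    [0,0,0.004],
    [0,0,0.004],
    [0,0,0.003],
    [0,0,0.002],
    [0,0,0],
    [0,0,0],
  ],
  claw=[0.05,0.05,0.05,0.05,0.05,0.05,0.05,0.05],
)

```text
time_s: 14.42
ee_pos: [525.1, 70.3, -8.5]
orientation: [[-0.99, -0.142, -0.0], [-0.142, 0.99, -0.0], [0.0, 0.0, -1.0]]
contact_force: [-0.1, -0.5, -1.8]
width: 0.664
grip_force: 64.3
```

Request:
servo_tool(
  angular=[
    [0,0,0],
    [0,0,0],
    [0,0,0],
  ],
  dp=[
    [0,0,0.001],
    [0,0,0.0005],
    [0,0,0],
  ],
  claw=[0.05,0.05,0.05],
)

```text
time_s: 14.67
ee_pos: [525.4, 70.3, -9.7]
orientation: [[-0.99, -0.142, 0.0], [-0.142, 0.99, -0.0], [-0.0, -0.0, -1.0]]
contact_force: [-0.5, -0.5, -1.7]
width: 0.664
grip_force: 64.2
```

Request:
servo_tool(
  angular=[
    [0,0,0],
    [0,0,0],
    [0,0,0],
  ],
  dp=[
    [0,0,0.0007],
    [0,0,0.0005],
    [0,0,0],
  ],
  claw=[0.05,0.05,0.05],
)

```text
time_s: 14.92
ee_pos: [525.5, 70.3, -9.8]
orientation: [[-0.99, -0.142, 0.001], [-0.142, 0.99, -0.0], [-0.001, -0.0, -1.0]]
contact_force: [-5.0, -0.4, 14.2]
width: 0.666
grip_force: 66.3
```

Request:
servo_tool(
  angular=[
    [0,0,0],
    [0,0,0],
    [0,0,0],
    [0,0,0],
    [0,0,0],
    [0,0,0],
    [0,0,0],
    [0,0,0],
    [0,0,0],
  ],
  dp=[
    [0,0,-0.0008],
    [0,0,0],
    [0,0,0],
    [0,0,0],
    [0,0,0],
    [0,0,0],
    [0,0,0],
    [0,0,0],
    [0,0,0],
  ],
  claw=[0.05,0.058,0.062,0.068,0.074,0.08,0.085,0.085,0.085],
)

```text
time_s: 15.67
ee_pos: [525.3, 70.3, -10.2]
orientation: [[-0.99, -0.142, -0.0], [-0.142, 0.99, 0.0], [0.0, 0.0, -1.0]]
contact_force: [-0.1, 0.4, 0.3]
width: 0.999
grip_force: 0.0
```

Request:
servo_tool(
  angular=[
    [0,0,0],
    [0,0,0],
    [0,0,0],
    [0,0,0],
    [0,0,0],
    [0,0,0],
    [0,0,0],
    [0,0,0],
    [0,0,0],
    [0,0,0],
    [0,0,0],
  ],
  dp=[
    [0,0,-0.01],
    [0,0,-0.02],
    [0,0,-0.025],
    [0,0,-0.025],
    [0,0,-0.025],
    [0,0,-0.025],
    [0,0,-0.025],
    [0,0,-0.02],
    [0,0,-0.01],
    [0,0,0],
    [0,0,0],
  ],
  claw=[0.085,0.085,0.085,0.085,0.085,0.085,0.085,0.085,0.085,0.085,0.085],
)

```text
time_s: 16.58
ee_pos: [525.3, 70.3, 174.7]
orientation: [[-0.99, -0.142, 0.0], [-0.142, 0.99, -0.0], [-0.0, -0.0, -1.0]]
contact_force: [-0.2, -0.1, -1.5]
width: 0.994
grip_force: 0.0
```

Run:
```python
from h import *
s=env.observe();T=np.array(s["ee_pos"]);R=np.array(s["orientation"]);print(T.round(2),s["time_s"])
c=cal("wrist");a=viewer.read_camera("wrist");cv2.imwrite("pics/w8.png",a[:,:,::-1])
import pickle;pickle.dump((c,a),open("w8.pkl","wb"))
y=.142;X=np.array([np.cos(y),np.sin(y)]);Y=np.array([-X[1],X[0]]);n=np.array([527.7,70.9])
for r in viewer.cut_out("wrist","tray"):
    m=r["region"];v,u=np.nonzero(m);q=at("wrist",(u.mean(),v.mean()),24)[:2]
    print("tray",round(r["score"],2),r["extent"],"rel nest",(q-n)@X,(q-n)@Y)
    rc=cv2.boxPoints(cv2.minAreaRect(np.float32(np.c_[u,v]))) if len(u) else []
    W=[at("wrist",p,38)[:2]-n for p in rc];print([(round(w@X,1),round(w@Y,1)) for w in W])
for n_ in("seed1","knob","mark"):
    print(n_,[(round(x["score"],2),np.round(x["extent"],1).tolist()) for x in viewer.find_in("wrist",n_)])
viewer.read_camera("top");print([(x["score"],x["extent"]) for x in viewer.find_in("top","tray")])
```

```text
[525.3   70.29 174.71] 16.5833
tray 0.82 [219.1, 122.7, 67.7, 90.4] rel nest -0.6217386718818663 -0.5005476128983971
[(np.float64(-47.5), np.float64(-28.5)), (np.float64(-47.6), np.float64(28.8)), (np.float64(43.8), np.float64(31.4)), (np.float64(43.9), np.float64(-30.9))]
tray 0.69 [19.7, 0.0, 56.6, 24.2] rel nest -147.9335304783833 -182.23086272853593
[(np.float64(-155.2), np.float64(-206.1)), (np.float64(-150.5), np.float64(-149.8)), (np.float64(-130.6), np.float64(-151.6)), (np.float64(-134.6), np.float64(-208.3))]
tray 0.64 [0.0, 192.3, 65.7, 91.0] rel nest 77.59532540102501 -247.92684560341073
[(np.float64(94.3), np.float64(-309.0)), (np.float64(16.2), np.float64(-233.3)), (np.float64(52.2), np.float64(-184.2)), (np.float64(134.9), np.float64(-254.3))]
seed1 [(0.88, [242.1, 151.8, 16.0, 24.5]), (0.73, [241.4, 130.7, 21.7, 19.7]), (0.58, [250.2, 174.5, 19.9, 24.6])]
knob [(0.75, [214.5, 249.7, 173.5, 65.5])]
mark [(0.89, [401.7, 169.1, 43.5, 22.9])]
[(0.97, [307.3, 155.9, 30.8, 34.0]), (0.59, [292.2, 249.1, 31.7, 37.1])]
```

Request:
servo_tool(
  angular=[
    [0,0,0],
    [0,0,0],
    [0,0,0],
    [0,0,0],
    [0,0,0],
    [0,0,0],
    [0,0,0],
    [0,0,0],
    [0,0,0],
  ],
  dp=[
    [-0.0098,0.0096,0],
    [-0.0196,0.0192,0],
    [-0.0196,0.0192,0],
    [-0.0196,0.0192,0],
    [-0.0196,0.0192,0],
    [-0.0196,0.0192,0],
    [-0.0098,0.0096,0],
    [0,0,0],
    [0,0,0],
  ],
  claw=[0.08,0.07,0.06,0.055,0.055,0.055,0.055,0.055,0.055],
)

```text
time_s: 17.68
ee_pos: [625.1, 201.2, 173.8]
orientation: [[-0.99, -0.143, -0.001], [-0.143, 0.99, -0.0], [0.001, -0.0, -1.0]]
contact_force: [-0.1, -0.3, 0.1]
width: 0.641
grip_force: 0.0
```

Run:
```python
from h import *
s=env.observe();T=np.array(s["ee_pos"]);R=np.array(s["orientation"]);print(T.round(2),s["time_s"])
c=cal("wrist");a=viewer.read_camera("wrist");cv2.imwrite("pics/w9.png",a[:,:,::-1])
import pickle;pickle.dump((c,a),open("w9.pkl","wb"))
k=np.array([625.3,201.0]);
for z in(58,103):print("knob pred px",z,proj("wrist",[*k,z]).round(1))
u,v=proj("wrist",[*k,103]).astype(int);g=cv2.cvtColor(a,cv2.COLOR_RGB2GRAY)
print(u,v);print("cols",list(range(u-40,u+41,2)))
for r in range(v-36,v+25,4): print(r,*[f"{x:3d}" for x in g[r,u-40:u+41:2]])
```

```text
[625.09 201.24 173.84] 17.6833
knob pred px 58 [252.2 173.1]
knob pred px 103 [252.  188.9]
252 188
cols [212, 214, 216, 218, 220, 222, 224, 226, 228, 230, 232, 234, 236, 238, 240, 242, 244, 246, 248, 250, 252, 254, 256, 258, 260, 262, 264, 266, 268, 270, 272, 274, 276, 278, 280, 282, 284, 286, 288, 290, 292]
152  66  66  64  67  67  68  67  66  70 110 168 166 170 169 171 176 174 175 176 173 173 172 173 175 178 178 178 172 174 174 178 170 113 112 113 114 114 112 113 114 113
156  67  68  65  67  66  65  68  69  68  87  97  96  96  95  96 151 173 176 177 173 173 172 174 176 178 177 179 172 174 175 177 169 117 115 115 114 114 113 114 114 113
160  67  68  66  67  68  66  67  67  68  87  98  97  98  96  96  99  98  98 106 162 169 172 173 176 178 175 178 173 173 173 179 168 116 114 112 113 112 113 116 113 114
164  85  85  86  79  80  81  78  80  81  89  98  96  97  96  97  98  98  88  73  61  52  68  97 133 175 176 179 173 173 174 179 170 114 114 114 114 113 115 114 115 114
168 163 164 163 150  95  94  92  93  94  94  96  98  97  98  97  88  57  51  53  52  54  53  52  53  59 125 177 172 1
[... 1198 characters left out ...]
 116 117 116 118 118 117 119
200 112  89  71  72  72  72  72  71  73  86 162 171 169 171 169 174 174 172 169 155 140 153 161 170 175 177 177 173 173 175 181 151 118 117 116 116 118 117 117 117 117
204 110  73  71  71  71  72  71  71  73  73 130 141 141 141 139 142 153 157 158 157 154 155 154 152 155 147 150 156 162 163 156 129 116 118 117 116 119 117 115 118 117
208 112  90  73  71  72  71  72  72  72  72  73  72  76  78  79  80 126 137 138 137 139 138 139 138 137  99  78  79  95 105 116 117 117 119 118 117 119 119 120 120 119
212 114 114 115 112  79  73  74  74  75  73  74  80  85  86  84  84  85  87  89  87  84  85  88  88  98  90  85  84  85  89 111 118 121 119 120 119 119 119 119 120 122
```

Request:
servo_tool(
  angular=[
    [0,0,0],
    [0,0,0],
    [0,0,0],
    [0,0,0],
    [0,0,0],
    [0,0,0],
    [0,0,0],
    [0,0,0],
    [0,0,0],
  ],
  dp=[
    [0,0,0.012],
    [0,0,0.02],
    [0,0,0.02],
    [0,0,0.02],
    [0,0,0.02],
    [0,0,0.02],
    [0,0,0.012],
    [0,0,0.005],
    [0,0,0],
  ],
  claw=[0.055,0.055,0.055,0.055,0.055,0.055,0.055,0.055,0.055],
)

```text
time_s: 18.48
ee_pos: [624.5, 200.3, 45.1]
orientation: [[-0.99, -0.141, -0.002], [-0.141, 0.99, -0.0], [0.002, -0.0, -1.0]]
contact_force: [0.4, 0.2, -0.1]
width: 0.644
grip_force: 0.0
```

Request:
servo_tool(
  angular=[
    [0,0,0],
    [0,0,0],
    [0,0,0],
    [0,0,0],
    [0,0,0],
    [0,0,0],
    [0,0,0],
    [0,0,0],
    [0,0,0],
    [0,0,0],
    [0,0,0],
    [0,0,0],
  ],
  dp=[
    [0,0,0],
    [0,0,0],
    [0,0,0],
    [0,0,0],
    [0,0,0],
    [0,0,0],
    [0,0,0],
    [0,0,0],
    [0,0,0],
    [0,0,0],
    [0,0,0],
    [0,0,0],
  ],
  claw=[0.05,0.045,0.04,0.035,0.03,0.026,0.022,0.018,0.014,0.01,0.01,0.01],
)

```text
time_s: 19.48
ee_pos: [625.5, 200.8, 46.1]
orientation: [[-0.99, -0.142, 0.0], [-0.142, 0.99, -0.0], [-0.0, -0.0, -1.0]]
contact_force: [-1.2, -2.2, 5.4]
width: 0.219
grip_force: 58.4
```

Request:
servo_tool(
  angular=[
    [0,0,0],
    [0,0,0],
    [0,0,0],
    [0,0,0],
    [0,0,0],
    [0,0,0],
    [0,0,0],
    [0,0,0],
    [0,0,0],
    [0,0,0],
    [0,0,0],
    [0,0,0],
    [0,0,0],
  ],
  dp=[
    [0.004,0,0],
    [0.008,0,0],
    [0.01,0,0],
    [0.01,0,0],
    [0.01,0,0],
    [0.01,0,0],
    [0.01,0,0],
    [0.01,0,0],
    [0.01,0,0],
    [0.009,0,0],
    [0.004,0,0],
    [0,0,0],
    [0,0,0],
  ],
  claw=[0.01,0.01,0.01,0.01,0.01,0.01,0.01,0.01,0.01,0.01,0.01,0.01,0.01],
)

```text
time_s: 20.57
ee_pos: [533.4, 187.5, 46.1]
orientation: [[-0.99, -0.141, 0.004], [-0.141, 0.99, -0.0], [-0.004, -0.001, -1.0]]
contact_force: [8.0, -1.1, -5.2]
width: 0.214
grip_force: 59.0
```

Run:
```python
from h import *
s=env.observe();T=np.array(s["ee_pos"]);R=np.array(s["orientation"]);print(T.round(2),s["time_s"],s["grip_force"])
c=cal("wrist");a=viewer.read_camera("wrist");cv2.imwrite("pics/w10.png",a[:,:,::-1])
import pickle;pickle.dump((c,a),open("w10.pkl","wb"))
y=.142;X=np.array([np.cos(y),np.sin(y)]);Y=np.array([-X[1],X[0]]);n=np.array([527.7,70.9])
W=lambda x,yy,z:[*(n+x*X+yy*Y),z]
print("tcp rel nest",(T[:2]-n)@X,(T[:2]-n)@Y)
print("mark",[(x["score"],np.round(x["extent"],1).tolist()) for x in viewer.find_in("wrist","mark")])
print("pred mark top px",proj("wrist",W(13.9,157.4,52)),"pred pointer",proj("wrist",W((T[:2]-n)@X,155,48)))
u,v=proj("wrist",W(13.9,157.4,50)).astype(int);g=cv2.cvtColor(a,cv2.COLOR_RGB2GRAY);print(list(range(u-30,u+34,2)))
for r in range(v-30,min(v+44,384),2): print(r,*[f"{x:3d}" for x in g[r,u-30:u+34:2]])
viewer.read_camera("scene");b=viewer.read_camera("scene");cv2.imwrite("pics/s1.png",b[:,:,::-1])
print("scene pred mark",proj("scene",W(13.9,157.4,52)))
```

```text
[533.36 187.45  46.13] 20.5667 59.040979743003845
tcp rel nest 22.10219025971114 114.57544421562541
mark [(0.64, [319.8, 181.9, 56.0, 40.8])]
pred mark top px [334.13885236 218.63279304] pred pointer [326.88601762 229.71690969]
[303, 305, 307, 309, 311, 313, 315, 317, 319, 321, 323, 325, 327, 329, 331, 333, 335, 337, 339, 341, 343, 345, 347, 349, 351, 353, 355, 357, 359, 361, 363, 365]
187  85  85  84  84  86  83  86  85  86  90  94  96 100 100  98  97  98  98  98  99  99 101 101 103 102 104 102 109 137 141 142 142
189  85  85  85  85  86  86  87  88  85  89  92  96  98 100  98  97  98  99  99  99  99 100 102 103 104 104 104 104 110 136 143 142
191  97  84  85  86  84  85  86  85  86  90  92  94  97  99 100  99  97  97 100  98  99  99 100 100 103 103 105 105 104 111 139 144
193  93  86  86  85  86  85  87  86  84  90  90  92  95  98 100 101 100  99 101 102 102 101 103 101 104 106 106 105 107 106 113 142
195  85  83  85  86  86  87  86  85  86  89  91  92  92  97 120 156 150 150 149 151 149 147 146 145 147 148 149 148 144 143 145 155
197 124 122  93  92  88  86  85  86  84  90  90  90
[... 3516 characters left out ...]
  45  50 126 130 131 132 132 134 135 135 134 133 134 133 131 131 131 130 132 133 133 134 133 134 134 135 137 136 137 138 139 139
253  44  42  91 130 131 131 132 133 135 135 133 133 133 131 131 133 134 132 133 134 134 134 134 134 133 137 137 136 138 137 139 137
255  42  44  66 130 131 131 133 133 135 131 117 116 113 114 111 111 112 110 111 112 131 134 134 133 135 137 137 136 136 139 138 137
257  44  43  52 126 132 132 133 134 133 129 109 109 108 111 111 112 114 115 116 117 133 136 135 135 134 136 136 137 137 137 139 139
259  43  43  44 104 131 131 133 131 131 132 132 130 131 132 131 132 132 133 135 133 134 134 133 134 135 135 135 135 136 137 139 140
scene pred mark [318.36055319 232.60827302]
```

Run:
```python
from h import *
import pickle
c,a=pickle.load(open("w10.pkl","rb"))
y=.142;X=np.array([np.cos(y),np.sin(y)]);Y=np.array([-X[1],X[0]]);n=np.array([527.7,70.9])
f=lambda p,z:[round(float((at("wrist",p,z,c)[:2]-n)@w),1) for w in(X,Y)]
print("fin",f((336,216.3),52),f((336,219.3),52),f((336,222.4),52))
for z in(48,50):print("ptr",z,f((326,228.3),z),f((326,231.3),z),f((326,234.3),z))
s=env.observe();T=np.array(s["ee_pos"]);print(T,(T[:2]-n)@X)
```

```text
fin [12.6, 158.3] [14.3, 158.4] [16.0, 158.6]
ptr 48 [21.3, 154.5] [23.0, 154.6] [24.8, 154.7]
ptr 50 [20.3, 154.0] [22.1, 154.1] [23.9, 154.2]
[533.66953928 187.48060464  46.11124916] 22.408323397208886
```

Request:
servo_tool(
  angular=[
    [0,0,0],
    [0,0,0],
    [0,0,0],
    [0,0,0],
    [0,0,0],
    [0,0,0],
    [0,0,0],
    [0,0,0],
    [0,0,0],
    [0,0,0],
    [0,0,0],
    [0,0,0],
  ],
  dp=[
    [0.002,0,0],
    [0.003,0,0],
    [0.002,0,0],
    [0.0012,0,0],
    [0,0,0],
    [0,0,0],
    [0,0,0],
    [0,0,0],
    [0,0,0],
    [0,0,0],
    [0,0,0],
    [0,0,0],
  ],
  claw=[0.01,0.01,0.01,0.01,0.01,0.01,0.01,0.01,0.01,0.01,0.01,0.01],
)

```text
time_s: 21.77
ee_pos: [525.7, 186.3, 46.1]
orientation: [[-0.99, -0.141, 0.004], [-0.141, 0.99, 0.0], [-0.004, -0.001, -1.0]]
contact_force: [7.7, -1.4, -3.9]
width: 0.22
grip_force: 58.8
```

Run:
```python
from h import *
s=env.observe();T=np.array(s["ee_pos"]);c=cal("wrist");a=viewer.read_camera("wrist");cv2.imwrite("pics/w11.png",a[:,:,::-1])
import pickle;pickle.dump((c,a),open("w11.pkl","wb"))
y=.142;X=np.array([np.cos(y),np.sin(y)]);Y=np.array([-X[1],X[0]]);n=np.array([527.7,70.9])
print(T,(T[:2]-n)@X,s["contact_force"],s["grip_force"],s["time_s"])
g=cv2.cvtColor(a,cv2.COLOR_RGB2GRAY)
print("cols",list(range(305,361,5)))
for r in range(212,246): print(r,*[f"{x:3d}" for x in g[r,305:361:5]])
print("seeds",[(round(x["score"],2),np.round(x["extent"]).tolist()) for x in viewer.find_in("wrist","seed1")])
```

```text
[525.72388574 186.32187272  46.12143109] 14.37865589167883 [ 7.6968598  -1.39208396 -3.9112947 ] 58.821555376052856 21.7667
cols [305, 310, 315, 320, 325, 330, 335, 340, 345, 350, 355, 360]
212 138 136 123  92  91 115 141 211 119 142 219 226
213 139 139 135  94  90 114 120 142 118 123 139 221
214 138 138 138  93  90 112 118 118 119 121 121 164
215 138 138 138  96  91 111 118 115 119 122 119 209
216 137 137 139 111  91 109 116 115 116 120 118 203
217 138 138 139 129  91  96 101 102 102 102 105 126
218 138 136 140 133  90  68  68  70  72  72  74  77
219 138 138 138 135  91  61  63  62  66  67  69  71
220 138 137 137 136  90  58  61  61  65  67  68  72
221 139 137 138 137  91  59  61  61  66  65  68  72
222 138 136 138 135  89  59  61  61  63  65  68  72
223 134 134 133 130  88  58  60  63  65  66  69  72
224  92  90  88  88  71  57  60  62  65  67  69  71
225  63  63  63  63  60  57  61  61  63  67  70  71
226  61  62  61  60  62  59  61  63  65  66  67  73
227  80  81  82  82  83  63  62  64  64  67  70  73
228  93  91  91  93  93  78  62  65  67  69  73  74
229  92  94  93  93  94 11
[... 233 characters left out ...]

234 122 122 120 122 124 135  96  99 102 103 103 106
235 132 133 132 133 134 135 101 101 104 106 106 111
236 135 134 133 135 135 134 113 114 118 119 121 126
237 134 133 132 134 135 134 131 132 133 134 136 141
238 134 134 134 133 134 134 135 135 135 136 139 141
239 135 133 134 134 134 133 134 133 136 136 138 140
240 134 133 134 134 133 134 133 133 133 136 138 138
241 134 133 133 133 134 134 133 132 135 136 138 140
242 133 133 133 133 132 134 133 133 135 137 134 140
243 134 133 133 132 133 134 134 133 134 136 136 140
244 133 132 131 133 132 133 133 131 133 134 137 138
245 132 132 133 132 126 125 120 119 133 134 136 139
seeds [(0.63, [50.0, 134.0, 33.0, 34.0]), (0.56, [72.0, 172.0, -0.0, 4.0])]
```

Run:
```python
from plant import env
print(env.sign_off())
```

```text
the job is handed in; nothing more can be done
None
```

The job is handed in. By my measurements the tray sits released in the nest within about 1 mm (three seeds seen in it after release), and the gripper holds the knob at about 59 N with the pointer within about 1 mm of the index clip. `sign_off` returned no verdict.

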